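# Sort tins and cartons off a shop counter into two stock tubs

## Task

Three goods lie on the raised wooden deck: put each with its own kind, tins in the tub that already holds a tin and the carton in the tub that already holds a carton. The tub on the robot's left is shut by a sliding cover: press its black tab down to release it, slide the cover fully open, away from the deck, and leave it open. Slide the goods over the deck's edge into the tubs without lifting them, leave the two samples in their tubs, and do not disturb the bottle and the jar.

Things in the scene. Friction and masses are not known exactly. Their poses are not given: they have to be found in the camera images.
- stand: Fixed sorting stand on the table; origin at the middle of its underside, x away from the robot, y to its left (turned up to 7 degrees). In its frame, mm: wooden deck x -150 to 150, y -115 to 115, flat top at z = 75, no rim. A tub adjoins each side. Rails run on from the left tub to y = 480 at x = -145 and 145, below z = 67. A bracket stands at x = -178 to -172, y 142 to 172, to z = 87
- deck (a point): middle of the deck's top face; deck 300 (x) x 230 (y) mm
- left_tub (a point): middle of the inner floor of the left, covered green tub. Inside: stand x -143 to 143, y 115 to 295 mm; floor at z = 8 mm, end and outer walls 7 mm thick, up to z = 67 mm; the deck's side closes it, so goods pushed over the deck's edge drop in
- right_tub (a point): middle of the inner floor of the right, open green tub, the mirror image: inside stand x -143 to 143, y -295 to -115 mm
- cover (a joint): travel in m of the flat grey cover (288 x 180 x 8 mm, top flush with the deck) of the left tub along the stand's +y: 0 shut and latched (its start), 0.18 fully open. It slides with about 1.5 N of friction and stays where it is left. It moves only a few mm until the black tab is pressed at least 7 mm down; past 25 mm it no longer latches
- tab_top (a point): top middle of the unpressed black tab (z = 87 mm, 12 above the cover), at the cover's end near the robot, beside the deck; travels with the cover. Tab 50 (x) x 40 (y) mm; sinks 8 mm against a spring (2.4 N, 5.6 N at the bottom). A grey rib on the cover, 60 mm long in x, top at z = 101 mm, has its face 25 mm in +y from here: a fingertip holding the tab down can push on it
- tin_a_mid (a point): centre (15 mm up) of a flat round food tin, aluminium with a paper band, 76 mm diameter, 30 mm high, about 0.2 kg, lying flat on the deck
- tin_b_mid (a point): centre (15 mm up) of a second such tin on the deck
- carton_a_mid (a point): centre (15 mm up) of a flat rectangular pale carton with a brown cardboard band round its middle, 62 (its x) x 80 (its y) x 30 mm (z), about 0.16 kg, lying flat on the deck, long side (y) roughly along the stand's y. The three goods lie one behind another along the stand's x, about 95 mm apart, near the middle of the deck's width, in any order
- sample_tin_mid (a point): centre of a like tin already lying in one of the tubs: it shows which tub is for tins
- sample_carton_mid (a point): centre of a like carton already lying in the other tub: it shows which tub is for cartons
- oil_bottle: bystander: amber bottle, 72 mm diameter, 230 mm high, standing on the table to the right; origin under its middle
- jar: bystander: glass jar with white cap, 90 mm diameter, 130 mm high, standing on the table to the right; origin under its middle
Not all that is in view belongs to the job. Leave any green or yellow look-alike of the part that bears carton_a_mid alone.

How it is judged:
On the way:
1. the cover of the left tub is slid fully open (at least 165 of its 180 mm) (value of joint cover above 0.165 m), for 0.2 s.
At the end, for the whole second after the job is handed in: The cover is open by at least 165 mm; both tins rest in the tub of the sample tin, the carton in the tub of the sample carton: centres inside the tub's inner outline and below 70 mm over the table, at rest (under 0.03 m/s); the samples are still in their tubs (value of joint cover above 0.165 m and (((x of sample_tin_mid in the frame of stand between -0.143 and 0.143 m and z of sample_tin_mid in the frame of stand below 0.07 m and y of sample_tin_mid in the frame of stand between 0.115 and 0.295 m) and (x of tin_a_mid in the frame of stand between -0.143 and 0.143 m and z of tin_a_mid in the frame of stand below 0.07 m and y of tin_a_mid in the frame of stand between 0.115 and 0.295 m) and (x of tin_b_mid in the frame of stand between -0.143 and 0.143 m and z of tin_b_mid in the frame of stand below 0.07 m and y of tin_b_mid in the frame of stand between 0.115 and 0.295 m) and (x of sample_carton_mid in the frame of stand between -0.143 and 0.143 m and z of sample_carton_mid in the frame of stand below 0.07 m and y of sample_carton_mid in the frame of stand between -0.295 and -0.115 m) and (x of carton_a_mid in the frame of stand between -0.143 and 0.143 m and z of carton_a_mid in the frame of stand below 0.07 m and y of carton_a_mid in the frame of stand between -0.295 and -0.115 m)) or ((x of sample_tin_mid in the frame of stand between -0.143 and 0.143 m and z of sample_tin_mid in the frame of stand below 0.07 m and y of sample_tin_mid in the frame of stand between -0.295 and -0.115 m) and (x of tin_a_mid in the frame of stand between -0.143 and 0.143 m and z of tin_a_mid in the frame of stand below 0.07 m and y of tin_a_mid in the frame of stand between -0.295 and -0.115 m) and (x of tin_b_mid in the frame of stand between -0.143 and 0.143 m and z of tin_b_mid in the frame of stand below 0.07 m and y of tin_b_mid in the frame of stand between -0.295 and -0.115 m) and (x of sample_carton_mid in the frame of stand between -0.143 and 0.143 m and z of sample_carton_mid in the frame of stand below 0.07 m and y of sample_carton_mid in the frame of stand between 0.115 and 0.295 m) and (x of carton_a_mid in the frame of stand between -0.143 and 0.143 m and z of carton_a_mid in the frame of stand below 0.07 m and y of carton_a_mid in the frame of stand between 0.115 and 0.295 m))) and linear speed of each of tin_a, tin_b, carton_a below 0.03 m/s); the robot touches nothing.
It fails at once if a tin or carton is lifted off the deck instead of being slid (its centre more than about 45 mm above where it sat) (z of any of tin_a_mid, tin_b_mid, carton_a_mid in the frame of stand above 0.135 m).
It fails at once if the bottle or the jar is moved by more than 30 mm or tipped over (distance of any of oil_bottle, jar from where it was at the start of the episode above 0.03 m or angle between any of oil_bottle, jar's own z axis and vertical above 0.4 rad).
It also fails if it takes over 61 s, if anything falls off the work surface, if the arm or the gripper's body presses on something with over 40 N, if the wrist force passes 120 N, or if a joint passes its speed limit or range.

## Robot

A 6-joint arm with a two-finger parallel gripper is mounted at the origin on the work surface. World frame = base frame: x ahead of the robot, y to its left, z up, the work surface at z = 0. Lengths are in m, angles in rad, forces in N, time in s.
With the tool pointing down it reaches from about 0.275 to 0.75 m from the base axis. Payload 10.2 kg.
Tool frame: the origin (TCP) lies midway between the tips of the shut fingers; the grasp point (between the pads) lies 19 mm behind it (env.hold_point_z is the distance from the TCP to the grasp point, in m); x points along the fingers, z is the direction in which the jaws open and shut, and the axes are right-handed (so a half turn about x gives the same grasp; the last joint's range is limited). The gripper opens to 85 mm and grips with 20 to 120 N. Pads are 22 mm wide; open, the fingers measure 114 mm over their backs; the gripper's body (76 mm by 85 mm) begins 54 mm behind the grasp point. The pads swing forward as they close: fully open they stand 13 mm farther back than shut.
Start: joints at [1.029, 0.313, 1.498, -0, 1.331, -0.223], TCP at [0.165, 0.499, 0.231] pointing down, gripper open.
Joint ranges: [-2.94, 2.94], [-0.97, 2.17], [0.19, 2.56], [-1.23, 4.37], [0.02, 3.11], [-2.88, 2.88]. Speed limits (rad/s): [2.39, 2.39, 3.01, 3.14, 3.14, 3.14].

## Interface

Orientations are given as a unit quaternion [x, y, z, w].
In Python, from bench import env, kinematics, monitor, eyes, job gives the robot as it stands. The module is installed in compiled form; this text tells all that it offers. Calls block until the motion is done:
- env.reach(position, orientation): joint-space move of the TCP to a pose.
- env.movel(position, velocity=0.15, frame=None, guard=None): straight line of the TCP; frame=None keeps the orientation; velocity is the mean speed in m/s. With guard (N) it stops when the force on the tool has changed by that much, and returns True; else False.
- env.set_joints(angles): joint-space move.
- env.release() and env.close_gripper(effort=None): open the fingers fully, or close them until they stop; effort is the grip in N (None keeps the last).
- env.hold(seconds).
- kinematics.ik(position, orientation): joint angles nearest the present ones, or None.
- monitor.sense(): the state.
- eyes.grab_frame(name): name is "side" or "top"; returns a dict with "frame" (420x560x3 uint8, red, green, blue), "mtx" (3x3 intrinsics, pixels), "k1" (the pictures are not rectified: a ray, as slopes to the right and down, at radius r is drawn at 1 + k1 r^2 times it, then the intrinsics apply), "view" (4x4, takes a point from world to camera coordinates). Camera axes: x right, y down, z forward; pixel columns grow to the right and rows downward; lengths in m; the calibration is good to about 2 mm. A picture is of the moment at which its call begins. There is no depth.
A pose or a line that the arm cannot do raises env.MotionError and nothing moves.
- job.hand_in(): hands the job in, once; it reports no verdict.
The state is a dict: "clock": time; "joints": joint angles; "qvel": joint speeds; "joint_efforts": joint torques, N m; "position": TCP position; "ee_rot": TCP orientation; "contact_force": force on the tool from outside, world axes, zero at the start; "ft_torque": the same for the moment, N m; "finger_gap": opening from 0.0 (shut) to 1.0 (fully open).
Only numpy, scipy, OpenCV 4.12 (cv2) and the standard library are available. Lean on these libraries where they do the work, as an engineer would, in place of code of your own. Each camera call takes 0.05 s, during which the arm holds its last target. There are 200 camera calls.

## Working session

There is one attempt and no reset: what is moved stays moved. The work goes in short steps, each a Python script; the robot and the scene stay as the last script left them, time stands still between calls to the robot, and variables do not carry over. Pictures are saved under pics/ and viewed, about 8 in all and at most 12, crops included, and the job is handed in when it is done.

```bash
mkdir -p pics
python3 - <<'E'
from bench import env,monitor,eyes
import cv2,numpy as np,pickle
for n in("top","side"):
    f=eyes.grab_frame(n);cv2.imwrite(f"pics/{n}0.png",f["frame"][...,::-1]);pickle.dump(f,open(f"{n}0.pkl","wb"))
    V=f["view"];print(n,f["mtx"].round(1).tolist(),f["k1"],(-V[:3,:3].T@V[:3,3]).round(3),V[2,:3].round(2))
s=monitor.sense();print(s["clock"],s["ee_rot"],s["finger_gap"])
E
```

```text
top [[439.8, 0.0, 286.9], [0.0, 439.8, 206.3], [0.0, 0.0, 1.0]] -0.10964398547200652 [ 0.517 -0.091  1.227] [ 0.04  0.01 -1.  ]
side [[430.4, 0.0, 278.5], [0.0, 430.4, 208.8], [0.0, 0.0, 1.0]] 0.03842084968837342 [ 0.049 -0.647  0.877] [ 0.48  0.49 -0.73]
0.1 [-0.41446071  0.57338308  0.41414847  0.57265628] 1.000103593555304
```

View pics/top0.png

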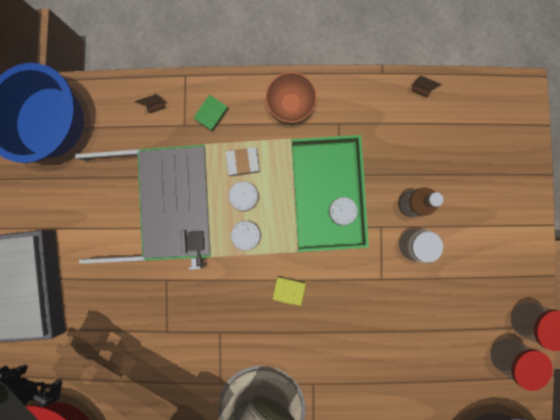

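View pics/side0.png

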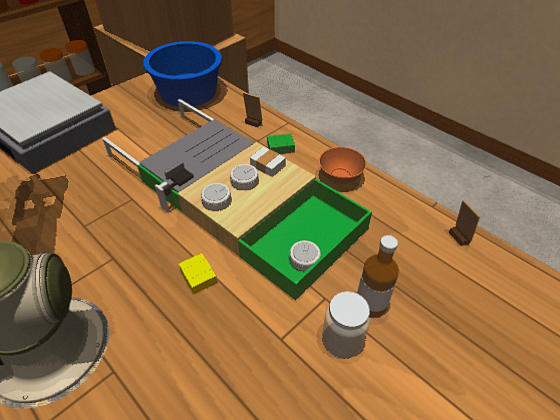

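```bash
cat > h.py <<'E'
import numpy as np,cv2,pickle
def ray(f,u,v):
    K=f["mtx"];d=np.array([f["k1"],0,0,0,0.])
    p=cv2.undistortPoints(np.array([[[u,v]]],float),K,d)[0,0]
    R=f["view"][:3,:3];t=f["view"][:3,3];return -R.T@t,R.T@np.array([p[0],p[1],1])
def at(f,u,v,z):
    c,d=ray(f,u,v);return c+d*(z-c[2])/d[2]
def proj(f,P):
    K=f["mtx"];d=np.array([f["k1"],0,0,0,0.]);V=f["view"]
    return cv2.projectPoints(np.array(P,float).reshape(-1,1,3),cv2.Rodrigues(V[:3,:3])[0],V[:3,3],K,d)[0][:,0]
E
python3 - <<'E'
import pickle,cv2
f=pickle.load(open("top0.pkl","rb"))
c=f["frame"][125:275,70:380,::-1];cv2.imwrite("pics/crop.png",cv2.resize(c,None,fx=2.5,fy=2.5,interpolation=cv2.INTER_CUBIC))
E
```

```text
(no output)
```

View pics/crop.png

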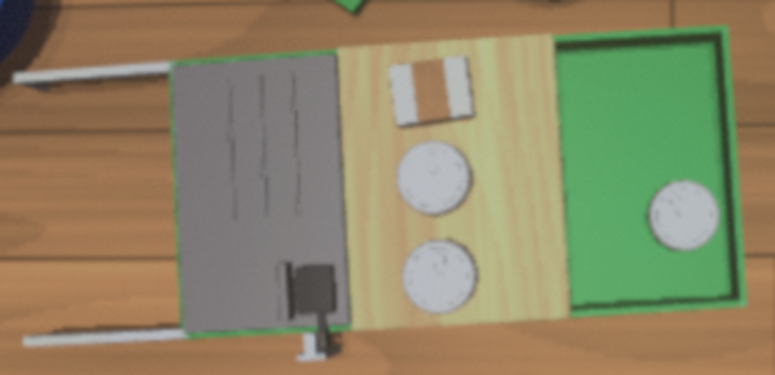

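```bash
cat >> h.py <<'E'
def loc(W): # world->stand xy
    o,y=np.load("stand.npy")[:2],np.load("stand.npy")[2]
    return np.array([[np.cos(y),np.sin(y)],[-np.sin(y),np.cos(y)]])@(np.array(W)[:2]-o)
def wor(x,y,z):
    s=np.load("stand.npy");a=s[2];return np.array([s[0]+x*np.cos(a)-y*np.sin(a),s[1]+x*np.sin(a)+y*np.cos(a),z])
E
python3 - <<'E'
import pickle
from h import *
from scipy.optimize import least_squares
f=pickle.load(open("top0.pkl","rb"))
px=lambda c:np.array(c)/2.5+[69.7,124.7]
S=[(.15,.115,.075),(.15,-.115,.075),(-.15,.115,.075),(-.15,-.115,.075),(.15,-.302,.067),(-.15,-.302,.067)]
C=[px(c) for c in[(337,47),(554,36),(350,328),(568,317),(727,27),(745,305)]]
def w(p):
    c,s=np.cos(p[2]),np.sin(p[2]);return [(p[0]+c*x-s*y,p[1]+s*x+c*y,z) for x,y,z in S]
r=least_squares(lambda p:(proj(f,w(p))-C).ravel(),[.5,.05,0]);print(r.x,r.fun.round(1))
np.save("stand.npy",r.x)
for n,c,z in[("carton",(432,92),.105),("tinF",(434,177),.105),("tinN",(439,276),.105),("sample",(684,215),.038),("tab",(316,289),.087),("rib",(287,290),.101)]:
    P=at(f,*px(c),z);print(n,P.round(4),(loc(P)*1000).round(1))
c=px((432,92))
g=pickle.load(open("side0.pkl","rb"))
for n,uv in[("tinN",(216,190)),("tinF",(244,171)),("carton",(268,155))]:
    P=at(g,*uv,.105);print(n,P.round(4),(loc(P)*1000).round(1))
E
```

```text
[0.5880472  0.02125199 0.04802984] [-0.  -0.3 -0.5 -1.  -0.1  0.4  0.2  0.3  0.3 -0.5  0.2  1. ]
carton [0.6779 0.0381 0.105 ] [90.6 12.5]
tinF [0.5902 0.0361 0.105 ] [ 2.9 14.8]
tinN [0.4889 0.0313 0.105 ] [-98.6  14.8]
sample [ 0.5515 -0.227   0.038 ] [ -48.4 -246.2]
tab [0.4754 0.1622 0.087 ] [-105.8  146.2]
rib [0.4749 0.1894 0.101 ] [-105.   173.4]
tinN [0.4955 0.0366 0.105 ] [-91.7  19.8]
tinF [0.5957 0.0413 0.105 ] [ 8.6 19.7]
carton [0.6884 0.0448 0.105 ] [101.4  18.7]
```

```bash
cat >> h.py <<'E'
from scipy.spatial.transform import Rotation as R
from bench import env,kinematics,monitor,eyes
def quat(sg):
    a=np.load("stand.npy")[2];x=np.array([0,0,-1.]);z=sg*np.array([np.cos(a),np.sin(a),0])
    return R.from_matrix(np.c_[x,np.cross(z,x),z]).as_quat()
def st():
    s=monitor.sense();p=s["position"];print(round(s["clock"],1),(loc(p)*1000).round(1),round(p[2],4),np.round(s["contact_force"],1))
E
python3 - <<'E'
from h import *
for sg in(1,-1):
    q=quat(sg)
    for p in[(-.106,.15,.13),(-.106,.341,.079),(.09,-.05,.083),(.09,.105,.083),(-.098,.08,.083),(-.098,-.11,.083)]:
        j=kinematics.ik(wor(*p),q);print(sg,p,None if j is None else np.round(j,2))
E
```

```text
1 (-0.106, 0.15, 0.13) [ 0.1   0.37  1.7  -0.    1.07  0.05]
1 (-0.106, 0.341, 0.079) [ 0.45  0.6   1.48 -0.    1.06  0.41]
1 (0.09, -0.05, 0.083) [-0.21  0.79  1.13 -0.    1.22 -0.26]
1 (0.09, 0.105, 0.083) [ 0.02  0.8   1.11 -0.    1.23 -0.03]
1 (-0.098, 0.08, 0.083) [-0.04  0.43  1.77 -0.    0.95 -0.09]
1 (-0.098, -0.11, 0.083) [-0.42  0.44  1.74 -0.    0.96 -0.47]
-1 (-0.106, 0.15, 0.13) None
-1 (-0.106, 0.341, 0.079) [ 0.45  0.6   1.48 -0.    1.06 -2.74]
-1 (0.09, -0.05, 0.083) None
-1 (0.09, 0.105, 0.083) None
-1 (-0.098, 0.08, 0.083) None
-1 (-0.098, -0.11, 0.083) [-0.42  0.44  1.74 -0.    0.96  2.67]
```

Run:
```python
from h import *
q=quat(1)
env.close_gripper()
env.reach(wor(-.106,.151,.16),q)
env.movel(wor(-.106,.151,.093),velocity=.15);st()
print(env.movel(wor(-.106,.151,.0785),velocity=.04,guard=20));st()
print(env.movel(wor(-.106,.19,.0785),velocity=.06,guard=30));st()
f=eyes.grab_frame("side");cv2.imwrite("pics/s1.png",f["frame"][...,::-1])
```

```text
3.1 [-105.6  151.3] 0.0937 [0.7 1.2 0.6]
False
3.7 [-105.2  151.1] 0.079 [2.4 0.9 4.7]
False
4.5 [-105.4  190.3] 0.079 [1.  1.9 5.2]
```

View pics/s1.png

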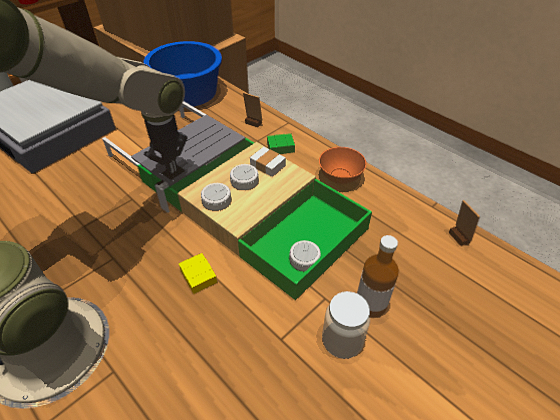

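The cover has moved, with a green gap now showing at about (200,175). I'll push it the rest of the way.

Run:
```python
from h import *
print(env.movel(wor(-.106,.346,.0785),velocity=.12,guard=25));st()
env.hold(.3)
env.movel(wor(-.106,.335,.0785),velocity=.1)
env.movel(wor(-.106,.335,.16),velocity=.2);st()
env.reach(wor(-.098,.08,.16),quat(1))
import pickle
f=eyes.grab_frame("top");pickle.dump(f,open("top1.pkl","wb"));cv2.imwrite("pics/t1.png",f["frame"][...,::-1])
```

```text
True
5.7 [-105.9  341.3] 0.0788 [-1.3 -3.9  6.4]
6.8 [-106.6  334.7] 0.1586 [ 0.1 -0.  -0.1]
```

View pics/t1.png

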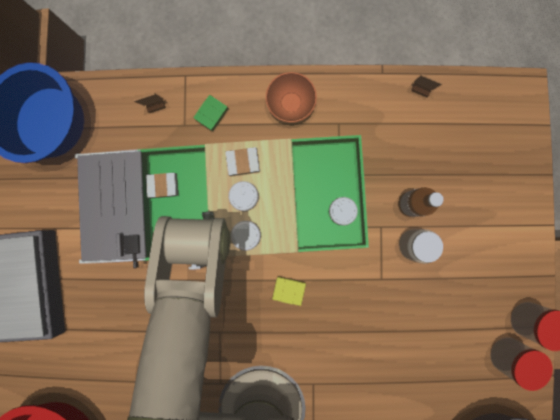

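The cover is open: its edge is at column 145. The sample carton shows at (161,185) in the left tub, so the tins go right and the carton goes left. Next I'll push the goods.

Run:
```python
from h import *
q=quat(1)
def push(x,y0,y1):
    env.reach(wor(x,y0,.16),q)
    env.movel(wor(x,y0,.084),velocity=.15)
    g=env.movel(wor(x,y1,.084),velocity=.1,guard=25);print(g);st()
    env.movel(wor(x,y1+.02*np.sign(y0-y1),.084),velocity=.15)
    env.movel(wor(x,y1+.02*np.sign(y0-y1),.17),velocity=.2)
push(-.098,.08,-.112)
push(.004,.08,-.112)
push(.092,-.056,.112)
env.reach(wor(-.1,.03,.28),q);st()
env.set_joints([1.029,0.313,1.498,0,1.331,-0.223])
import pickle
f=eyes.grab_frame("top");pickle.dump(f,open("top2.pkl","wb"));cv2.imwrite("pics/t2.png",f["frame"][...,::-1])
f=eyes.grab_frame("side");cv2.imwrite("pics/s2.png",f["frame"][...,::-1]);st()
```

```text
False
10.9 [ -98.  -111.7] 0.084 [-0.2  0.7 -1.2]
False
15.3 [   4.  -111.6] 0.084 [ 0.1  0.2 -0.1]
False
19.1 [ 92.1 111.5] 0.084 [-0.2  0.2  0.3]
20.9 [-99.5  30. ] 0.279 [ 0.8 -0.8  0.3]
23.0 [-399.6  496.8] 0.2312 [ 0.1 -0.6 -0.3]
```

View pics/t2.png

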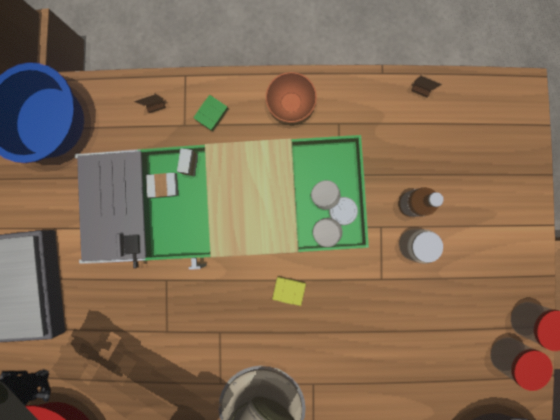

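View pics/s2.png

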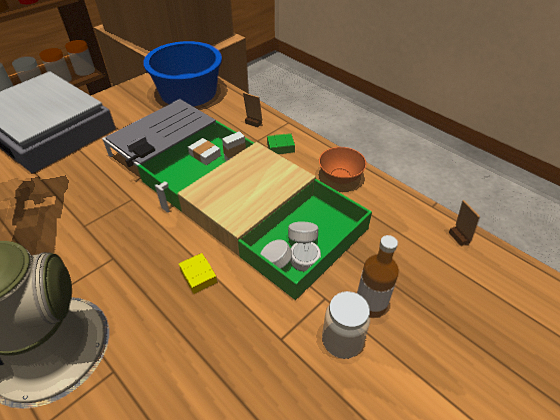

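Run:
```python
from h import *
import pickle
f=pickle.load(open("top2.pkl","rb"))
for n,uv,z in[("coverN",(145.5,200),.075),("tab",(130,243),.087),("carton top",(185,161),.088),("tin1",(325,194),.05),("tin2",(326,233),.05),("sample",(344,211),.038)]:
    print(n,(loc(at(f,*uv,z))*1000).round(1))
env.hold(1)
g=eyes.grab_frame("top");print((np.abs(g["frame"].astype(int)-f["frame"]).max(2)>40)[130:260,70:450].sum());st()
from bench import job;job.hand_in()
```

```text
coverN [  7.8 280.7]
tab [-104.3  323.7]
carton top [103.6 166.1]
tin1 [  -1.3 -198.4]
tin2 [-105.7 -195.1]
sample [ -49.3 -248. ]
0
24.0 [-400.3  497. ] 0.2311 [-0.3 -0.2 -0.4]
the job is handed in; nothing more can be done
```

I pressed the tab and slid the left cover open. Then I pushed both tins into the right tub, where the sample tin is, and the carton into the left tub, where the sample carton is. I parked the arm clear and handed in at about 24 s. No verdict is reported.

**Last checks:**
- **Goods:** in the final pictures, the deck is empty. In the stand frame, the tins are at about (-1, -198) and (-106, -195) mm and the carton is at about (104, 166) mm. All three are well inside their tubs.
- **How they rest:** the tins lie against or partly on the sample tin. The carton stands on its end, so its centre should be about 48 mm up, below the 70 mm limit.
- **Samples and bystanders:** both samples are in their tubs, and the bottle and jar look unmoved. Two top pictures taken 1 s apart showed no change over the tubs, bottle and jar.
- **Cover travel, with one disagreement:** the tab moved from y = 146 to 324 mm, about 178 mm of travel. The fingertip met the end stop at about 180 mm. A rough pixel reading of the cover's near edge gave only about 166 mm. I put that down to a poor pixel pick and did not re-measure it.

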